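# Eject the battery from the charger dock and stop it with the other finger

## Robot

A 6-joint arm with a two-finger parallel gripper is mounted at the origin on the work surface. World frame = base frame: x ahead of the robot, y to its left, z up, the work surface at z = 0. Lengths are in mm, angles in degrees, forces in N, time in s.
With the tool pointing down it reaches from about 300 to 850 mm from the base axis. Payload 4.2 kg.
Tool frame: the origin (TCP) lies at the very end of the fingers, on their centre line; the grasp point (between the pads) lies 19 mm behind it; z points along the fingers, y is the line along which they close (so a half turn about z gives the same grasp; the last joint's range is limited). The gripper opens to 91 mm and grips with 3 to 60 N. Pads are 32 mm wide; open, the fingers measure 118 mm over their backs; the gripper's body (76 mm by 178 mm) begins 60 mm behind the grasp point.
Start: joints at [-68.468, 18.312, 89.639, -0, 72.044, -1.146], TCP at [221.694, -530.561, 213.976] pointing down, gripper open.
Joint ranges: [-177.97, 177.97], [-48.28, 115.42], [12.27, 149.76], [-77.06, 257.06], [2.81, 150.46], [-146.56, 146.56]. Speed limits (degrees/s): [147.25, 147.25, 180, 180, 180, 180].

## Interface

Orientations are given as [roll, pitch, yaw] about the fixed x, y, z axes, in that order (R = Rz(yaw) Ry(pitch) Rx(roll)).
In Python, from workcell import env, eyes gives the robot as it stands.
- The arm moves only by the tool send_rows, never from a script. Its argument "targets" is text: rows parted by semicolons, each of 7 numbers parted by spaces: the shift along the tool's x, y, z in m, then the turn, a rotation vector about the tool's x, y, z in degrees, then the opening in per cent of the stroke, from 0 (shut) to 100 (fully open). A call has 1 to 12 rows; each row is the pose to reach, as a shift and turn from the pose commanded when the call began, along the tool's axes at that moment; what a row does not reach only later rows make up. A row lasts 1/12 s, in which the tool goes at most 41.7 mm and 7.16 degrees, less where a joint would pass 70% of its speed; a pose out of reach is approached as far as the arm can. A call with a gripper value outside its range is refused whole. The fingers move at their own pace and stop on an object; "grip_force" is the grip in N (left out, the last holds). Time passes only in rows, so rows that repeat a pose let the fingers close. It gives the time, the measured TCP pose, the force, the opening and the grip force at its end, in the units of the state.
- env.state(): the state, without advancing time (a new reading comes with each control period).
- eyes.grab_frame(name): name is "side" or "top" or "wrist"; returns a dict with "image" (400x640x3 uint8, blue, green, red), "fovy" (degrees; the focal length in pixels is half the picture's height over the tangent of half this angle, whatever the lens; pixels are square), "cx", "cy" (the principal point, pixels), "eye" and "attitude" of the camera in the world. Camera axes: x right, y up, looking along -z (the intrinsics and any distortion apply to the point x, -y, -z); pixel columns grow to the right and rows downward; lengths in mm; the calibration is good to about 2 mm. A picture is of the moment at which its call begins. There is no depth.
- env.job_done(): hands the job in; it is judged then, once.
The state is a dict: "time_s": time; "qpos": joint angles; "qvel": joint speeds; "effort": joint torques, N m; "ee_pos": TCP position; "ee_rot": TCP orientation; "force": force on the tool from outside, world axes, zero at the start; "torque": the same for the moment, N m; "gripper_width": finger opening in mm; "gripper_force": force on a finger pad.
Only numpy, scipy, OpenCV 4.12 (cv2) and the standard library are available. Lean on these libraries where they do the work, as an engineer would, in place of code of your own. Each camera call takes 0.05 s, during which the arm holds its last target. There are 200 camera calls.

## Task

Two battery chargers stand on the garage table and one has a fat battery cell in its bay. Press down that charger's eject key with one finger, and with the other finger in the chute trap the cell that pops out, before it rolls out of the chute onto the table; finish while holding like that, key held down and the cell resting still against the finger in the chute. Let the key bring the cell out (do not touch it before, pick it up or lift it), and leave the other charger and the things around alone.

Things in the scene. Friction and masses are not known exactly. Their poses are not given: they have to be found in the camera images.
- dock: Black battery dock, fixed, the one with the cell. Origin on the table under mid-width of its chute, at the lip; -x is downhill out of the chute (roughly towards the robot), +y the key's side, z up. Bay: x 4 to 40 mm, side walls 55 mm tall, charger body behind it (x 40 to 85, 60 mm tall). The bay floor rises as far as the key goes down; after about 6 mm the cell clears the lip and rolls off down the chute
- cell: Bare-metal (silver) battery cell, a cylinder 34 mm in diameter and 58 mm long, about 0.14 kg, lying across the bay; its own y axis is the cylinder's axis. Origin on the axis, within 1 mm of mid-length. At the start it lies in the loaded dock's bay against the lip, its axis at about x = 14 mm, z = 47 mm in the dock's frame
- dock_key (a joint): eject key of the loaded dock: travel downwards in m, 0 = up, 0.012 = fully down; sprung, about 1.5 N (plus the cell's weight of 1.4 N) at first touch, about 6 N fully down
- dock_key_top (a point): centre of the top of that key, a grey ribbed plate 56 mm (dock x) by 30 mm (dock y), centred at dock x = -50, y = +54.5 mm beside the chute. Top 39 mm above the table when up, 27 mm fully down (two fingertips at one height can press it and stand about 11 mm above the chute); its housing is 22 mm tall. Moves with the key
- lip_front (a point): front face of the bay's lip (dock x = 0), at the lip's top edge, mid-width. The lip is 4 mm thick and stands 6 mm above the chute, which is 26 mm above the table there
- chute_mid (a point): point on the grey chute's surface, mid-width, at dock x = -50 mm, 15.5 mm above the table, level with the key's centre. The chute is 68 mm wide (y -34 to +34), slopes down 12 degrees towards -x, has 4 mm thick side walls rising 10 mm above it, and nothing on it stops the cell
- chute_end (a point): open lower end of the chute, mid-width, at dock x = -95 mm, 6 mm above the table
- dock_empty: An identical dock with an empty bay, same frame and sizes, fixed to the table. Leave it alone
- dock_empty_key (a joint): eject key of the empty dock, travel downwards in m; leave it up
- spare_cell: loose silver spare cell of the same size (34 mm dia, 58 mm tall), standing upright on the table beside the loaded dock, on the side away from its key; origin at the centre of its underside. Leave it alone
- remote: loose black remote control, 140 x 45 x 18 mm, lying on the table nearer the robot; origin at its underside. Leave it alone
- tape_roll: loose grey roll of tape, 100 mm across, 48 mm tall; origin at the centre of its underside. Leave it alone
- spray_can: loose steel spray can, 66 mm dia, 190 mm tall; origin at its underside. Leave it alone
- screw_jar: loose glass jar, 70 mm dia, 90 mm tall; origin at its underside. Leave it alone
- screwdriver: loose screwdriver lying on the table to the robot's right; origin at its middle. Leave it alone
- tape_measure: loose black tape measure, 70 x 35 x 66 mm; origin at its underside. Leave it alone
Things that resemble listed ones, but are neither listed nor needed, are in the scene too. Leave any blue look-alike of the cell alone. What is shaped like the dock but red is not meant.

How it is judged (in metres and radians):
On the way:
1. the loaded dock's key is pressed by a finger while the cell is still in its bay (value of joint dock_key above 0.003 m and contact force between the fingers and dock above 0.5 N and x of cell in the frame of dock above 0.002 m).
At the end, for the whole second after the job is handed in: The loaded dock's key is held down by a finger (over 8 of its 12 mm) and the cell is out of its bay, its axis 3 to 75 mm past the lip's front face (dock x = -3 to -75 mm) and under 58 mm above the table, at rest (under 20 mm/s) against a finger (value of joint dock_key above 0.008 m and contact force between the fingers and dock above 1 N and contact force between the fingers and cell above 0.03 N and x of cell in the frame of dock between -0.075 and -0.003 m and z of cell in the frame of dock below 0.058 m and linear speed of cell below 0.02 m/s); the arm keeps its last pose, push and grip.
It fails at once if the cell rolls out of the chute (axis more than 80 mm past the lip) (x of cell in the frame of dock below -0.08 m).
It fails at once if the cell is lifted (axis more than 85 mm above the table) (z of cell in the frame of dock above 0.085 m).
It fails at once if the cell is pushed or taken by the fingers while the key is up (contact force between the fingers and cell above 1 N and value of joint dock_key below 0.002 m).
It fails at once if the empty dock's key is pressed (4 mm) (value of joint dock_empty_key above 0.004 m).
It fails at once if a bystander is moved by more than 20 mm (distance of any of spare_cell, remote, tape_roll, spray_can, screw_jar, screwdriver, tape_measure from where it was at the start of the episode above 0.02 m).
It also fails if it takes over 42 s, if anything falls off the work surface, if the arm or the gripper's body presses on something with over 40 N, if the wrist force passes 120 N, or if a joint passes its speed limit or range.

## Working session

There is one attempt and no reset: what is moved stays moved. The work goes in short steps, Python scripts to look and compute and a tool call to move; the robot and the scene stay as the last step left them, time stands still between calls to the robot, and variables do not carry over. Pictures are saved under pics/ and viewed, at most 10 in all, crops included, and the job is handed in when it is done.

Besides the shell and the picture viewer there is one more tool, called by a JSON object that holds its "name" and its "arguments", one argument or row to a line. send_rows: Moves the arm, as the interface text tells. Its arguments: {"type":"object","properties":{"targets":{"type":"string"},"grip_force":{"type":"number"}},"required":["targets"]}

```bash
ls; mkdir -p pics; cat > h.py <<'E'
import numpy as np,cv2
from workcell import env,eyes
from scipy.spatial.transform import Rotation as R
def grab(n,fn=None):
    f=eyes.grab_frame(n)
    if fn: cv2.imwrite('pics/'+fn,f['image'])
    return f
E
python3 - <<'E'
from h import *
for n in ['top','side']:
    f=grab(n,n+'0.png'); print({k:v for k,v in f.items() if k!='image'})
print(env.state())
E
```

```text
pics
{'fovy': 52.93378986848771, 'cx': 317.89096349379383, 'cy': 200.57429492733831, 'eye': array([ 427.09252273,   -2.90049542, 1106.01131789]), 'attitude': array([  8.48382475,  -0.29238474, -89.17870746])}
{'fovy': 48.51170118704091, 'cx': 320.6244305539844, 'cy': 201.33711019600642, 'eye': array([ 463.65777861, -945.56395312,  831.05443601]), 'attitude': array([50.70779019, -1.14132424, -6.56705878])}
{'time_s': 0.1, 'qpos': array([-6.84673658e+01,  1.83470845e+01,  8.97008985e+01,  6.82570646e-04,
        7.20433120e+01, -1.14687506e+00]), 'qvel': array([-0.04855844, -0.13073496, -0.23621228, -0.04791203,  0.06714415,
       -0.0484267 ]), 'effort': array([ 1.16419696e-04, -4.13333952e+01, -2.32509416e+01,  7.27504562e-02,
        4.21825703e-02, -5.27716008e-05]), 'ee_pos': array([ 221.53196813, -530.11079377,  213.2032657 ]), 'ee_rot': array([-1.79908736e+02, -2.47616128e-03,  2.26792964e+01]), 'force': array([ 0.26200988,  0.57203319, -0.06148056]), 'torque': array([-0.02102627,  0.04878949,  0.05235238]), 'gripper_force': 0.0, 'gripper_width': 91.35520822274708}
```

View pics/top0.png

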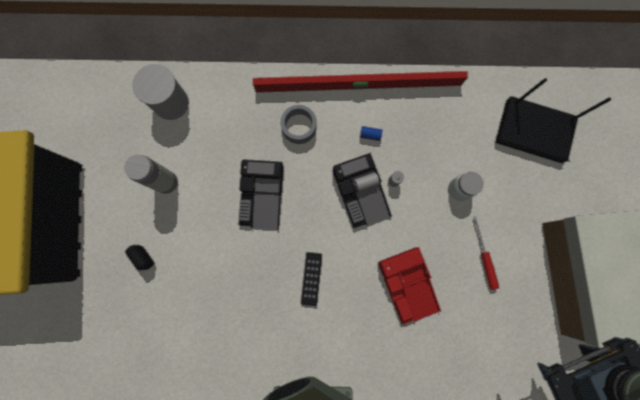

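View pics/side0.png

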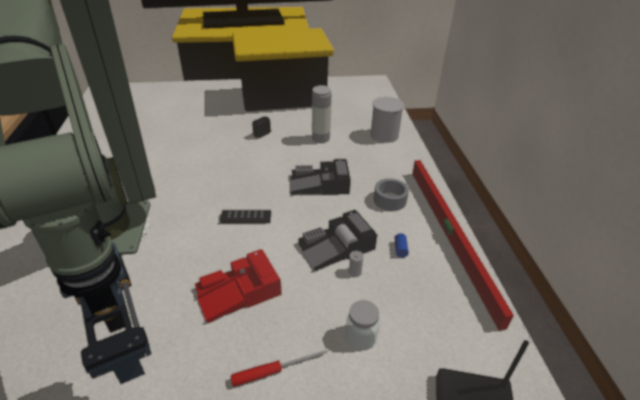

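The top view shows these candidates:
- Black dock with a silver cell at (362,190): this is the target.
- Empty black dock at (262,195).
- Red dock at (409,285).
- Blue cell at (371,133).
- Upright spare cell at (397,178).

In the side view the target is at (340,240). I'll check it in a close crop.

```bash
python3 - <<'E'
from h import *
im=cv2.imread('pics/top0.png')[140:240,320:420]
a=cv2.resize(im,(600,600),interpolation=cv2.INTER_CUBIC)
a=cv2.convertScaleAbs(a,alpha=1.5,beta=20)
cv2.imwrite('pics/crop1.png',a)
E
```

```text
(no output)
```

View pics/crop1.png

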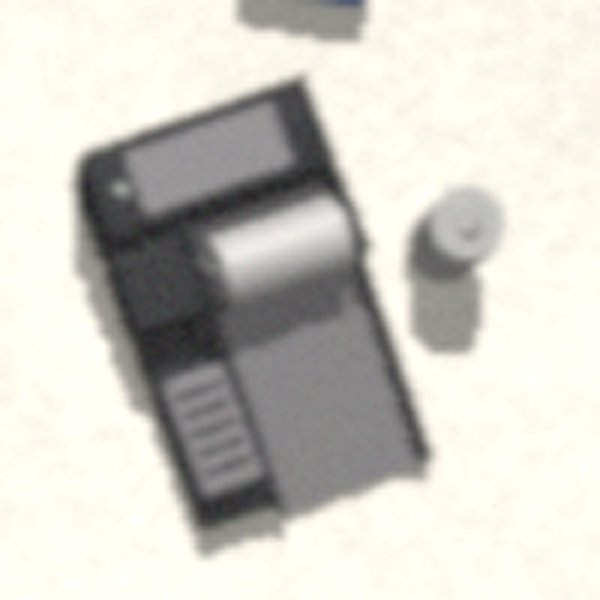

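The crop confirms the choice: black dock, silver cell lying across the bay at crop (285,250), ribbed key at crop (211,428), chute end middle at crop (350,490), spare cell at crop (466,225).

```bash
cat >> h.py <<'E'
def ray(f,u,v,z):
    fl=200/np.tan(np.radians(f['fovy']/2))
    d=R.from_euler('xyz',f['attitude'],degrees=True).apply([(u-f['cx'])/fl,-(v-f['cy'])/fl,-1])
    return f['eye']+d*(z-f['eye'][2])/d[2]
def proj(f,p):
    fl=200/np.tan(np.radians(f['fovy']/2))
    c=R.from_euler('xyz',f['attitude'],degrees=True).inv().apply(np.asarray(p,float)-f['eye'])
    return np.array([f['cx']-fl*c[0]/c[2],f['cy']+fl*c[1]/c[2]])
E
python3 - <<'E'
from h import *
f=grab('top')
c=lambda a,b,z: ray(f,320+(a+.5)/6-.5,140+(b+.5)/6-.5,z).round(1)[:2]
D={}
for n,a,b,z in [('k_bl',163,375,39),('k_br',222,358,39),('k_fr',262,478,39),('k_fl',205,495,39),('end_l',283,510,6),('end_r',415,465,6),('cell',283,250,64),('bodyBL',85,155,60),('bodyBR',302,78,60),('spare',466,222,58)]:
    D[n]=c(a,b,z); print(n,D[n])
k=np.mean([D[i] for i in ['k_bl','k_br','k_fr','k_fl']],0)
ax=(D['k_bl']+D['k_br']-D['k_fr']-D['k_fl'])/2; print('key',k,'len',np.hypot(*ax),'yaw',np.degrees(np.arctan2(ax[1],ax[0])))
w=D['bodyBL']-D['bodyBR']; print('body w',np.hypot(*w),'yaw',np.degrees(np.arctan2(-w[0],w[1])))
for yaw in (18,20):
    r=R.from_euler('z',yaw,degrees=True).as_matrix()[:2,:2]
    print(yaw,'origin from key',k-r@[-50,54.5],'from cell',D['cell']-r@[14,0],'from end',(D['end_l']+D['end_r'])/2-r@[-95,0])
    o=k-r@[-50,54.5]
    for n in D: print(n,(r.T@(D[n]-o)).round(1),end=' ')
E
```

```text
k_bl [583.4 -83.6]
k_br [ 591.5 -110. ]
k_fr [ 537.8 -127.8]
k_fl [ 529.8 -102.5]
end_l [ 526.6 -141.3]
end_r [ 548.2 -202. ]
cell [ 636.2 -134.4]
bodyBL [678.6 -47. ]
bodyBR [ 715.4 -143.7]
spare [ 651.3 -216.5]
key [ 560.625 -105.975] len 56.70136682655904 yaw 18.88231335854908
body w 103.46559814740354 yaw 20.83474421144118
18 origin from key [ 625.01925201 -142.35673042] from cell [ 622.88520877 -138.72623792] from end [ 627.75036905 -142.29338553]
k_bl [-21.4  68.7] k_br [-21.9  41.1] k_fr [-78.5  40.8] k_fl [-78.2  67.3] end_l [-93.3  31.4] end_r [-91.5 -33. ] cell [13.1  4.1] bodyBL [80.4 74.1] bodyBR [ 85.5 -29.2] spare [  2.1 -78.6] 20 origin from key [ 626.24972885 -140.08724067] from cell [ 623.04430331 -139.18828201] from end [ 626.67079897 -139.15808638]
k_bl [-20.9  67.7] k_br [-22.4  40.2] k_fr [-78.9  41.8] k_fl [-77.8  68.3] end_l [-94.1  32.9] end_r [-94.5 -31.5] cell [11.3  1.9] bodyBL [81.  69.6] bodyBR [ 82.5 -33.9] spare [ -2.6 -80.4]
```

Dock frame: yaw about 19.5°, origin about (625, -140). The key, chute end and cell estimates agree to 2–4 mm, and the sizes match. First I move to a hover, with the gripper spread so one finger comes over the key and the other over the chute.

{"name": "send_rows", "arguments": {
  "targets": "0.02 -0.01 0 0 0 1 44; 0.055 -0.027 0 0 0 2 44; 0.091 -0.045 0 0 0 3.2 44; 0.127 -0.063 0 0 0 3.2 44; 0.163 -0.08 0 0 0 3.2 44; 0.199 -0.098 0 0 0 3.2 44; 0.235 -0.116 0 0 0 3.2 44; 0.271 -0.134 0 0 0 3.2 44; 0.307 -0.151 0 0 0 3.2 44; 0.343 -0.169 0.01 0 0 3.2 44; 0.379 -0.187 0.03 0 0 3.2 44; 0.41 -0.202 0.05 0 0 3.2 44"
}}

```text
time_s: 1.15
ee_pos: [523.0, -185.4, 165.0]
ee_rot: [179.9, -0.1, 19.5]
force: [-0.0, 0.2, 0.6]
gripper_width: 40.0
gripper_force: 0.0
```

```bash
python3 - <<'E'
from h import *
s=env.state(); print(s['ee_pos'],s['ee_rot'],s['time_s'],s['gripper_width'])
d=np.array([567.8,-133.4,110])-s['ee_pos']; print(R.from_euler('xyz',s['ee_rot'],degrees=True).inv().apply(d))
E
```

```text
[ 522.97945877 -185.38272986  164.97162005] [ 1.79896509e+02 -1.20582850e-01  1.95089289e+01] 1.15 39.99282556463358
[ 59.49137414 -34.1298486   55.03538833]
```

{"name": "send_rows", "arguments": {
  "targets": "0.03 -0.017 0.025 0 0 0 44; 0.06 -0.034 0.055 0 0 0 44; 0.06 -0.034 0.055 0 0 0 44; 0.06 -0.034 0.055 0 0 0 44"
}}

```text
time_s: 1.48
ee_pos: [565.9, -133.2, 107.1]
ee_rot: [-179.8, 0.3, 19.7]
force: [-0.3, -0.9, 0.4]
gripper_width: 40.0
gripper_force: 0.0
```

```bash
python3 - <<'E'
from h import *
s=env.state(); print(s['ee_pos'],s['ee_rot'])
w=grab('wrist'); t=grab('side')
print({k:v for k,v in w.items() if k!='image'})
a=w['image']; b=cv2.resize(t['image'][180:300,260:420],(640,480),interpolation=cv2.INTER_CUBIC)
cv2.imwrite('pics/w1.png',a); cv2.imwrite('pics/s1.png',b)
o=np.array([625.5,-140.5,0]); r=R.from_euler('z',19.5,degrees=True)
for n,p in dict(key=[-50,54.5,39],kbl=[-22,69.5,39],kbr=[-22,39.5,39],kfr=[-78,39.5,39],kfl=[-78,69.5,39],lip=[0,0,32],end_l=[-95,34,6],end_r=[-95,-34,6]).items(): print(n,proj(w,o+r.apply(p)).round())
E
```

```text
[ 565.85633762 -133.17875584  107.14956957] [-179.83822492    0.25311671   19.65500308]
{'fovy': 64.82488718576711, 'cx': 323.35534042820916, 'cy': 195.34116650941075, 'eye': array([ 636.99501403, -107.62177166,  277.9791155 ]), 'attitude': array([-15.35936976,   0.21005627, -70.38799201])}
key [290. 203.]
kbl [269. 168.]
kbr [308. 168.]
kfr [309. 236.]
kfl [272. 236.]
lip [360. 138.]
end_l [317. 239.]
end_r [390. 239.]
```

View pics/w1.png

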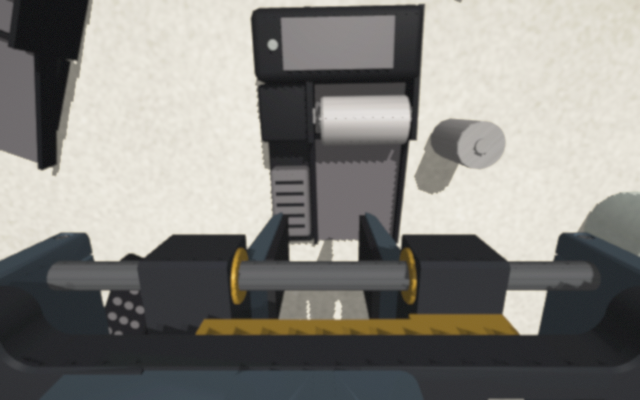

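The wrist view matches the dock model: key at (291,200), where I predicted (290,203), and chute end at (316–392,240), predicted (317–390,239). I'll descend to just above the key and check once from the side.

{"name": "send_rows", "arguments": {
  "targets": "0 0 0.02 0 0 0 44; 0 0 0.04 0 0 0 44; 0 0 0.055 0 0 0 44; 0 0 0.062 0 0 0 44; 0 0 0.062 0 0 0 44; 0 0 0.062 0 0 0 44"
}}

```text
time_s: 2.08
ee_pos: [566.8, -136.1, 48.9]
ee_rot: [179.9, -0.1, 19.4]
force: [0.2, 0.0, -0.1]
gripper_width: 39.8
gripper_force: 0.0
```

```bash
python3 - <<'E'
from h import *
s=env.state(); print(s['ee_pos'],s['ee_rot'],s['force'])
o=np.array([625.5,-140.5,0]); r=R.from_euler('z',19.5,degrees=True)
print('dock frame',r.inv().apply(s['ee_pos']-o))
w=grab('wrist');t=grab('side')
b=cv2.resize(t['image'][180:300,260:420],(640,480),interpolation=cv2.INTER_CUBIC)
a=cv2.resize(w['image'][60:300,200:460],(520,480))
cv2.imwrite('pics/ws2.png',cv2.resize(np.hstack([a,b]),None,fx=.68,fy=.68))
E
```

```text
[ 566.82487098 -136.08142661   48.89379601] [ 1.79930716e+02 -8.09821063e-02  1.94009381e+01] [ 0.24277047  0.0386633  -0.08261879]
dock frame [-53.83466101  23.75129114  48.89379601]
```

View pics/ws2.png

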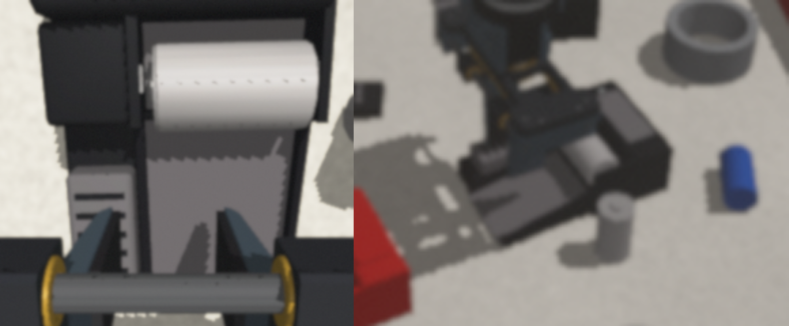

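Left finger is over the key, at (110,215) on a key spanning 68–135. Right finger is over mid-chute at (235,215), and the cell is still in its bay. Now I press.

{"name": "send_rows", "arguments": {
  "targets": "0 -0.001 0.004 0 0 0 44; 0 -0.002 0.008 0 0 0 44; 0 -0.002 0.01 0 0 0 44; 0 -0.002 0.013 0 0 0 44; 0 -0.002 0.016 0 0 0 44; 0 -0.002 0.018 0 0 0 44; 0 -0.002 0.02 0 0 0 44; 0 -0.002 0.02 0 0 0 44; 0 -0.002 0.02 0 0 0 44; 0 -0.002 0.02 0 0 0 44; 0 -0.002 0.02 0 0 0 44; 0 -0.002 0.02 0 0 0 44"
}}

```text
time_s: 3.18
ee_pos: [566.0, -133.0, 27.9]
ee_rot: [180.0, -0.0, 19.5]
force: [-0.6, 1.1, 5.2]
gripper_width: 40.2
gripper_force: 2.8
```

```bash
python3 - <<'E'
from h import *
s=env.state(); print(s['ee_pos'],s['ee_rot'],s['force'],s['torque'],s['time_s'])
o=np.array([625.5,-140.5,0]); r=R.from_euler('z',19.5,degrees=True)
print('dock frame',r.inv().apply(s['ee_pos']-o))
w=grab('wrist');t=grab('side')
b=cv2.resize(t['image'][180:300,260:420],(640,480),interpolation=cv2.INTER_CUBIC)
a=cv2.resize(w['image'][60:300,200:460],(520,480))
cv2.imwrite('pics/ws3.png',cv2.resize(np.hstack([a,b]),None,fx=.68,fy=.68))
E
```

```text
[ 566.00867482 -133.01531592   27.8833507 ] [ 1.79995452e+02 -1.77673700e-02  1.94745823e+01] [-0.58474689  1.08992858  5.18034299] [ 0.14507474  0.15118336 -0.01918566] 3.1833
dock frame [-53.58055259  26.91398617  27.8833507 ]
```

View pics/ws3.png

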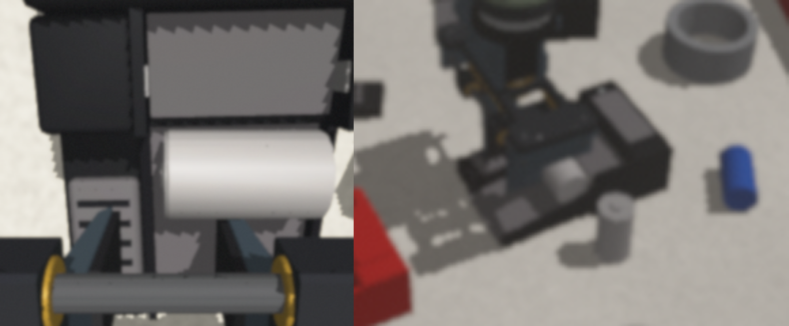

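The cell has come out and lies in the chute just uphill of the right finger (wrist crop 165–335, 128–217). I'll let it settle, then check stillness and contact numerically.

{"name": "send_rows", "arguments": {
  "targets": "0 0 0 0 0 0 44; 0 0 0 0 0 0 44; 0 0 0 0 0 0 44; 0 0 0 0 0 0 44; 0 0 0 0 0 0 44; 0 0 0 0 0 0 44; 0 0 0 0 0 0 44; 0 0 0 0 0 0 44; 0 0 0 0 0 0 44; 0 0 0 0 0 0 44; 0 0 0 0 0 0 44; 0 0 0 0 0 0 44"
}}

```text
time_s: 4.28
ee_pos: [566.0, -133.0, 27.9]
ee_rot: [180.0, -0.0, 19.5]
force: [-0.2, 0.2, 5.0]
gripper_width: 39.9
gripper_force: 2.8
```

```bash
python3 - <<'E'
from h import *
def edges(w):
    g=cv2.cvtColor(w['image'],cv2.COLOR_BGR2GRAY); m=(g>165).astype(np.uint8)
    n,l,st,c=cv2.connectedComponentsWithStats(m[:, :]); i=l[190,380]
    return st[i],c[i],[np.where(l[:,u]==i)[0][[0,-1]] for u in (335,380,425)] if i else g[150:225:5,380]
w=grab('wrist'); print(edges(w))
w2=grab('wrist'); print(cv2.absdiff(w['image'],w2['image'])[140:230,310:460].mean())
s=env.state(); print(s['ee_pos'],s['force'],s['time_s'])
o=np.array([625.5,-140.5,0]); r=R.from_euler('z',19.5,degrees=True)
print('dock frame',r.inv().apply(s['ee_pos']-o))
th=np.linspace(0,2*np.pi,73)
for x in (-10,-15,-20,-25):
    z=26+x*np.tan(np.radians(12))+17/np.cos(np.radians(12))
    v=[proj(w,o+r.apply([x+17*np.cos(a),-15,z+17*np.sin(a)])) for a in th]; v=np.array(v)
    print(x,z.__round__(1),v.min(0).round(),v.max(0).round())
E
```

```text
(array([  321,     0,   319,   261, 42886], dtype=int32), array([534.50009327, 129.50911719]), [array([158, 206]), array([159, 207]), array([160, 208])])
0.5899753086419753
[ 566.01658637 -133.00096157   27.88757975] [-1.22258733  0.01389227  5.64347346] 4.3833
dock frame [-53.56830325  26.92487625  27.88757975]
-10 41.3 [399. 140.] [417. 207.]
-15 40.2 [398. 150.] [416. 216.]
-20 39.1 [397. 159.] [414. 224.]
-25 38.1 [396. 168.] [413. 233.]
```

The cell is at rest at about x = -18 mm, and contact with the finger would put it near -20. To be sure they touch, I'll nudge the finger 3 mm uphill: the cell should stay fixed relative to the wrist camera.

{"name": "send_rows", "arguments": {
  "targets": "0.0005 0 0 0 0 0 44; 0.001 0 0 0 0 0 44; 0.0015 0 0 0 0 0 44; 0.002 0 0 0 0 0 44; 0.0025 0 0 0 0 0 44; 0.003 0 0 0 0 0 44; 0.003 0 0 0 0 0 44; 0.003 0 0 0 0 0 44; 0.003 0 0 0 0 0 44; 0.003 0 0 0 0 0 44; 0.003 0 0 0 0 0 44; 0.003 0 0 0 0 0 44"
}}

```text
time_s: 5.38
ee_pos: [566.1, -133.0, 27.7]
ee_rot: [-180.0, 0.3, 19.5]
force: [-7.2, -2.9, 9.1]
gripper_width: 40.2
gripper_force: 4.9
```

```bash
python3 - <<'E'
from h import *
w=grab('wrist')
g=cv2.cvtColor(w['image'],cv2.COLOR_BGR2GRAY); m=(g>165).astype(np.uint8)
n,l=cv2.connectedComponents(m); i=l[190,380]
print([np.where(l[:,u]==i)[0][[0,-1]] for u in (335,380,425)])
w2=grab('wrist'); print(cv2.absdiff(w['image'],w2['image'])[140:230,310:460].mean())
s=env.state(); print(s['ee_pos'],s['force'],s['time_s'])
E
```

```text
[array([159, 207]), array([159, 208]), array([160, 209])]
0.5954320987654321
[ 566.10236633 -132.94567812   27.72632405] [-7.04872939 -3.15455305  8.796122  ] 5.4833
```

The finger stuck (7 N sideways, no motion), so either it grips the key by friction or the cell is wedged. I'll ease it downhill instead; a free cell should follow by gravity and stay against the finger.

{"name": "send_rows", "arguments": {
  "targets": "-0.001 0 0 0 0 0 44; -0.002 0 0 0 0 0 44; -0.003 0 0 0 0 0 44; -0.004 0 0 0 0 0 44; -0.005 0 0 0 0 0 44; -0.006 0 0 0 0 0 44; -0.007 0 0 0 0 0 44; -0.008 0 0 0 0 0 44; -0.008 0 0 0 0 0 44; -0.008 0 0 0 0 0 44; -0.008 0 0 0 0 0 44; -0.008 0 0 0 0 0 44"
}}

```text
time_s: 6.48
ee_pos: [563.4, -134.7, 28.5]
ee_rot: [179.9, -0.3, 19.4]
force: [2.5, 1.2, 5.4]
gripper_width: 40.4
gripper_force: 2.8
```

```bash
python3 - <<'E'
from h import *
w=grab('wrist','w5.png')
g=cv2.cvtColor(w['image'],cv2.COLOR_BGR2GRAY); m=(g>165).astype(np.uint8)
n,l=cv2.connectedComponents(m); i=l[190,380]
print([np.where(l[:,u]==i)[0][[0,-1]] for u in (335,380,425)])
w2=grab('wrist'); print(cv2.absdiff(w['image'],w2['image'])[140:230,310:460].mean())
s=env.state(); print(s['ee_pos'],s['force'],s['time_s'])
E
```

```text
[array([158, 206]), array([159, 207]), array([160, 207])]
0.6075061728395061
[ 563.33962196 -134.72007483   28.49751618] [3.4743437  0.8523461  5.60580845] 6.5833
```

The finger moved 3 mm downhill and the cell followed it (unchanged in the wrist view), so contact is confirmed. The key is about 10.5 mm down at 5.5 N, and the cell is still. Handing in.

```bash
python3 -c "
from h import *
print(env.job_done())"
```

```text
the job is handed in; nothing more can be done
None
```

I handed the job in at about 6.6 s, with the loaded dock's key held about 10.5 mm down and the ejected cell at rest against the finger in the chute, about 20 mm past the lip; the judge's result was not shown.

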